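# Clamp a control unit in the repair jig with its eccentric knob

### The arm

A 6-joint arm with a two-finger parallel gripper is mounted at the origin on the work surface. World frame = base frame: x ahead of the robot, y to its left, z up, the work surface at z = 0. Lengths are in m, angles in rad, forces in N, time in s.
With the tool pointing down it reaches from about 0.375 to 0.825 m from the base axis. Payload 5.5 kg.
Tool frame: the origin (TCP) lies at the very end of the fingers, on their centre line; the grasp point (between the pads) lies 19 mm behind it; z points along the fingers, y is the line along which they close (so a half turn about z gives the same grasp; the last joint's range is limited). The gripper opens to 85 mm and grips with 20 to 120 N. Pads are 22 mm wide; open, the fingers measure 114 mm over their backs; the gripper's body (76 mm by 85 mm) begins 54 mm behind the grasp point. The pads swing forward as they close: fully open they stand 13 mm farther back than shut.
Start: joints at [1.246, 0.314, -0.047, 1.21, 0, 1.571], TCP at [0.191, 0.569, 0.231] pointing down, gripper open.
Joint ranges: [-2.67, 2.67], [-0.69, 1.73], [-1.03, 1.25], [-2.08, 2.16], [-1.42, 1.45], [-3.14, 3.14]. Speed limits (rad/s): [2.39, 2.39, 3.01, 3.14, 3.14, 3.14].

### API

Orientations are given as a rotation vector (axis times angle).
In Python, from plant import arm gives the robot as it stands.
- The arm moves only by the tool send_rows, never from a script. Its arguments are lists of equal length, an entry for each row: "linear": the shift along the world's x, y, z in units of 0.02 m (1.0 is 0.02 m), a list of three; "turn": the turn, a rotation vector about the world's x, y, z in units of 4 degrees (1.0 is 4 degrees), a list of three. A call has 1 to 8 rows; each row shifts and turns the commanded pose from where the row before left it; what a row does not reach is not made up. A row lasts 1/10 s, in which the tool goes at most 50 mm and 8.59 degrees, less where a joint would pass 70% of its speed; a pose out of reach is approached as far as the arm can. A call with a number of a shift or a turn outside -1 to 1 is refused whole. A call with a gripper value outside its range is refused whole. "fingers" is the closure, from 0 (fully open) to 1 (shut), set as the call begins (left out, the last holds). The fingers move at their own pace and stop on an object; the grip force is fixed at half the most. Time passes only in rows, so rows that do not move let the fingers close. It gives the time, the measured TCP pose, the force, the opening and the grip force at its end, in the units of the state.
- arm.read_state(): the state, without advancing time (a new reading comes with each control period).
- arm.snapshot(name): name is "scene" or "top" or "wrist"; returns a dict with "color" (420x560x3 uint8, blue, green, red), "range_z" (420x560 float32, m along the optical axis (not along the pixel's ray), 0 where there is no reading), "K" (3x3 intrinsics, pixels), "position" and "attitude" of the camera in the world. Camera axes: x right, y down, z forward; pixel columns grow to the right and rows downward; lengths in m; the calibration is good to about 2 mm. A picture is of the moment at which its call begins.
- arm.finish_job(): hands the job in; it is judged then, once.
The state is a dict: "time": time; "joint_positions": joint angles; "qd": joint speeds; "tau": joint torques, N m; "position": TCP position; "tool_rot": TCP orientation; "force": force on the tool from outside, world axes, zero at the start; "torque": the same for the moment, N m; "opening": finger opening in m; "grip_force": force on a finger pad.
Only numpy, scipy, OpenCV 4.12 (cv2) and the standard library are available. Lean on these libraries where they do the work, as an engineer would, in place of code of your own. Each camera call takes 0.05 s, during which the arm holds its last target. There are 200 camera calls.

### The job

Draw the control unit with the upright connector block out from under the bench riser, set it down, take it again by its connector block and lower it flat into the repair jig, along the side fence with its connector-block end up against the end stop, and let go. Then turn the eccentric knob clockwise until its lobe bears firmly on the unit's side and clamps it against the fence, and leave it clamped. Leave the other things on the bench where they are.

Things in the scene. Friction and masses are not known exactly. Their poses are not given: they have to be found in the camera images.
- unit_mid (a point): Control unit: loose flat aluminium case, 160 mm long (x), 64 wide (y), 28 high (z), about 0.42 kg; this is the case's centre, 14 mm above its underside. A black connector block stands on top (unit_block). At first it lies under the riser with only its plain -x end, without block, sticking out 57 to 72 mm towards the robot: graspable there across the 64 mm.
- unit_block (a point): Centre of the unit's black connector block: 40 mm long (unit x), 24 wide (unit y), 30 high, from 28 to 58 mm above the unit's underside; this point is 43 mm above the underside, 20 mm from unit_mid towards the unit's +x end. At first it is under the riser's board. The unit's centre of mass lies under it. Grip the unit here, across the 24 mm, to load the jig.
- riser: Fixed plywood bench riser: board 220 mm wide (y), 150 deep (x), underside 62 and top 72 mm above the bench, on 10 mm side panels at both ends. Origin on the bench under the middle of the board's front edge; x points in under the board, away from the robot. A fixed grey power supply stands on it, 65 to 150 mm behind the front edge, 150 mm wide, top at 142 mm.
- jig_seat (a point): Seat of the fixed repair jig: point on its aluminium plate's top face, 12 mm above the bench. Jig axes: x to the end stop, y to the side fence, z up. The plate spans x -105 to 100, y -108 to 50 mm from here. Seated, the unit's x axis is along jig x, its +x (block) end on the stop, its +y side on the fence, and unit_mid 14 mm straight above this point.
- jig_fence (a point): Middle of the inner face's top edge of the jig's steel side fence, a fixed bar 150 mm long, 14 thick and 27 mm high above the plate. The face is at jig y = +32 mm from jig_seat, x from -80 to +70 mm. The seated unit touches it along its whole side, so no finger fits between.
- jig_stop (a point): Middle of the top edge of the end stop's face: fixed steel block 50 mm wide (y), 14 thick, 27 high above the plate; its face is at jig x = +80 mm from jig_seat.
- cam_grip (a point): Middle of the eccentric knob's black bar grip, on its vertical turning axis, 48 mm above the jig's plate, at jig x -32, y -64 mm from jig_seat. Bar: 60 mm long (point x), 14 thick (point y), from 32 to 64 mm above the plate; pinch across the 14 mm. Below it a steel disc, radius 30 mm, 2 to 26 mm above the plate, centred 9 mm off the axis towards the lobe (point -y).
- cam (a joint): Knob angle, -0.7 to 3.0 rad, grows clockwise seen from above. 0: lobe straight away from the fence (jig -y); 1.57: towards jig -x; 3.0: nearly at the fence. Starts at -0.6 to 0.6: seat 10 to 11 mm wider than the unit. Meets the unit on the fence at about 1.93; 0.1 to 0.2 rad more clamps it (resists with some 0.5 N m). Otherwise slight friction, 0.08 N m; stays where left.
- canister: Bystander: upright aluminium can, 54 mm diameter, 150 mm high, standing between the riser and the jig, nearer the robot. Origin under its centre.
- reel: Bystander: upright grey reel, 56 mm diameter, 50 mm high, between the riser and the jig, farther from the robot. Origin under its centre.
- multimeter: Bystander: black multimeter lying at the left side, 150 x 75 x 43 mm. Origin under its centre.
- spare: Bystander: another aluminium case without connector block, lying at the right side, 115 x 85 x 24 mm. Origin under its centre.
- screwdriver: Bystander: screwdriver lying at the right side towards the back, about 200 mm long.
- brush: Bystander: brush lying at the left side towards the back, about 200 mm long.
Not all that is in view belongs to the job. What is shaped like the part that bears unit_mid but purple or red is not meant.

How it is judged:
By the outcome, as a careful person would: the job done as asked, in the order asked, and still so for the second after the job is handed in, with the robot touching nothing.
It also fails if it takes over 72 s, if anything falls off the work surface, if the arm or the gripper's body presses on something with over 40 N, if the wrist force passes 120 N, or if a joint passes its speed limit or range.

## Working session

There is one attempt and no reset: what is moved stays moved. The work goes in short steps, Python scripts to look and compute and a tool call to move; the robot and the scene stay as the last step left them, time stands still between calls to the robot, and variables do not carry over. Pictures are saved under pics/ and viewed, at most 10 in all, crops included, and the job is handed in when it is done.

Besides the shell and the picture viewer there is one more tool, called by a JSON object that holds its "op" and its "data", one argument or row to a line. send_rows: Moves the arm, as the interface text tells. Shifts and turns lie within -1 to 1; 1 stands for 0.02 m of shift or 4 degrees of turn. Its arguments: {"type":"object","properties":{"linear":{"type":"array","items":{"type":"array","items":{"type":"number"}}},"turn":{"type":"array","items":{"type":"array","items":{"type":"number"}}},"fingers":{"type":"number"}},"required":["linear","turn"]}

```bash
ls; mkdir -p pics
cat > h.py <<'E'
import numpy as np, cv2
from scipy.spatial.transform import Rotation as R
from plant import arm
def snap(n):
    s=arm.snapshot(n); return s
def Rm(s):
    a=np.array(s["attitude"],float)
    return a if a.shape==(3,3) else (R.from_rotvec(a).as_matrix() if a.size==3 else R.from_quat(a).as_matrix())
def cloud(s):
    z=s["range_z"]; K=s["K"]; v,u=np.mgrid[:z.shape[0],:z.shape[1]]
    p=np.stack([(u-K[0,2])*z/K[0,0],(v-K[1,2])*z/K[1,1],z],-1)
    w=p@Rm(s).T+np.array(s["position"]); w[z==0]=np.nan
    return w
E
python3 - <<'E'
from h import *
print(arm.read_state())
for n in("top","scene"):
    s=snap(n);cv2.imwrite(f"pics/{n}0.png",s["color"]);np.savez(f"{n}0.npz",**s)
    print(n,s["position"],s["attitude"],s["K"])
E
```

```text
pics
{'time': 0.0, 'joint_positions': array([ 1.24602270e+00,  3.14249865e-01, -4.80592039e-02,  1.21020696e+00,
       -2.01903392e-05,  1.57077630e+00]), 'qd': array([-7.57714712e-04, -1.44002935e-03,  4.52348680e-04,  3.36468578e-04,
       -2.58031549e-04,  3.84457666e-05]), 'tau': array([ 1.35345166e-03, -5.39591181e+01,  3.39746869e+01,  1.92873407e-02,
        2.39059000e-04, -5.93298477e-07]), 'position': array([0.19128   , 0.56808849, 0.23042899]), 'tool_rot': array([-5.07841110e-01, -3.10001176e+00,  2.67066257e-03]), 'force': array([ 0.51167773, -0.08978921, -0.36050871]), 'torque': array([-0.032998  ,  0.00574817, -0.04328544]), 'grip_force': 0.0, 'opening': 0.08532972144953732}
top [0.38890592 0.00801451 1.47520973] [-2.14954601  2.19355462 -0.14057774] [[474.05284815   0.         284.20522139]
 [  0.         474.05284815 209.00395802]
 [  0.           0.           1.        ]]
scene [ 1.11617975 -0.03976437  1.02398418] [-2.01051964 -1.7920985   0.5214499 ] [[411.59763397   0.         283.44612335]
 [  0.         411.59763397 211.80737521]
 [  0.           0.           1.        ]]
```

View pics/top0.png

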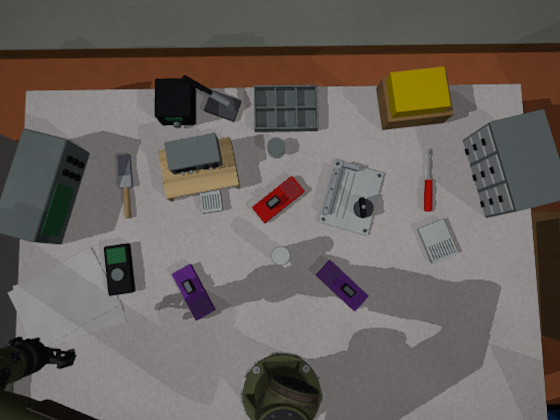

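View pics/scene0.png

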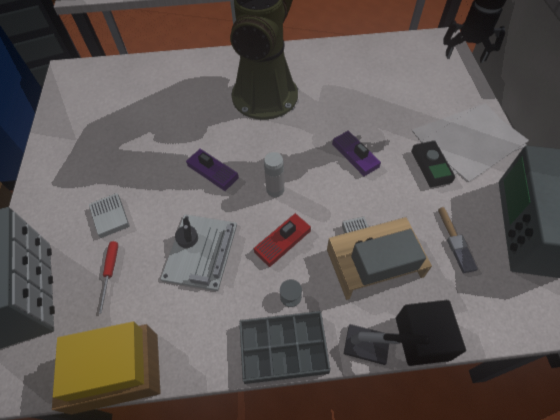

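The top view shows these candidates: the grey case under the riser at (211,201), red at (278,200), purple at (193,291) and (342,285), and the plain grey spare at (437,240). I choose (211,201), because it is grey and sticks out from under the riser. Next is a close crop plus measurement.

Run:
```python
from h import *
s=dict(np.load("top0.npz")); w=cloud(s)
im=s["color"]; a=cv2.resize(im[125:225,150:250],(400,400),interpolation=cv2.INTER_CUBIC); b=cv2.resize(im[150:250,305:405],(400,400),interpolation=cv2.INTER_CUBIC)
cv2.imwrite("pics/crop.png",np.hstack([a,b]))
P=lambda u,v:np.round(w[v,u],4)
for n,u,v in[("unit",211,201),("riserboard",200,185),("can",281,256),("reel",277,147),("red",285,190),("plate",340,210),("grip",364,207),("spare",437,240),("bench",300,330)]:print(n,P(u,v))
def rect(n,m):
    p=w[m][:,:2]; r=cv2.minAreaRect((p*1000).astype(np.float32)); print(n,m.sum(),"z",np.median(w[m][:,2]).round(4),r)
v,u=np.mgrid[:420,:560]
def reg(u0,u1,v0,v1,z0,z1): return (u>=u0)&(u<u1)&(v>=v0)&(v<v1)&(w[...,2]>z0)&(w[...,2]<z1)
rect("unit",reg(190,235,186,220,.02,.036))
rect("board",reg(150,250,130,206,.062,.082))
rect("psu",reg(150,250,130,206,.12,.16))
rect("plate",reg(310,395,150,245,.006,.02))
rect("fence/stop",reg(310,395,150,245,.033,.046))
rect("grip",reg(345,385,190,225,.06,.09))
```

```text
unit [0.5814 0.2063 0.0237]
riserboard [0.6244 0.2329 0.0681]
can [ 0.4066 -0.0046  0.1518]
reel [ 7.416e-01 -1.000e-04  4.860e-02]
red [ 0.6114 -0.0224  0.023 ]
plate [ 0.5473 -0.1927  0.0095]
grip [ 0.5468 -0.2542  0.0836]
spare [ 0.4471 -0.4855  0.0264]
bench [ 0.1829 -0.0594 -0.0016]
unit 435 z 0.0272 ((579.776123046875, 206.56787109375), (66.4437026977539, 64.19153594970703), 8.071849822998047)
board 2166 z 0.0714 ((677.116455078125, 238.4857177734375), (152.5369415283203, 221.0319061279297), 10.377923965454102)
psu 1648 z 0.1409 ((704.9551391601562, 243.37387084960938), (94.94651794433594, 150.9196014404297), 9.243708610534668)
plate 2574 z 0.0113 ((588.6260986328125, -233.16847229003906), (265.4675598144531, 297.3292541503906), 88.41631317138672)
fence/stop 455 z 0.0381 ((608.1062622070312, -219.072998046875), (153.48040771484375, 167.2910919189453), 85.316162109375)
grip 107 z 0.0745 ((548.1768188476562, -253.03614807128906), (60.291542053222656, 15.427820205688477), 5.8345465660095215)
```

View pics/crop.png

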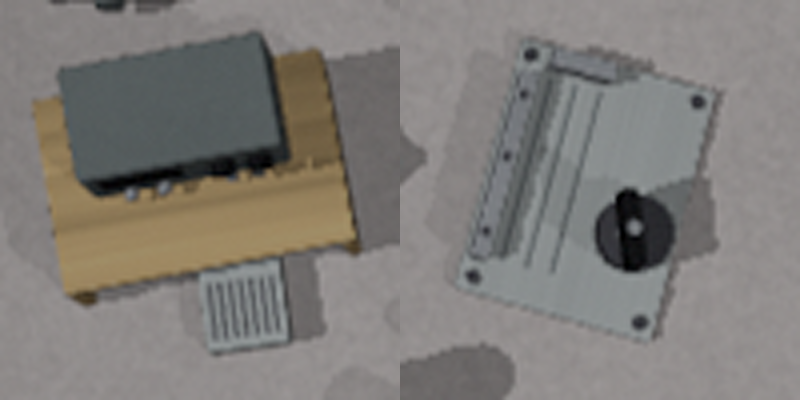

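The crop shows the grey case end protruding at top px (211,201). In the jig crop the fence is on the left (crop 505,170), the stop at the top (585,68) and the knob bar at (632,230). Next I hover over the unit and measure with the wrist camera.

{"op": "send_rows", "data": {
  "linear": [
    [0.85,-0.9,0.05],
    [0.85,-0.9,0.05],
    [0.85,-0.9,0.05],
    [0.85,-0.9,0.05],
    [0.85,-0.9,0.05],
    [0.85,-0.9,0.05],
    [0.85,-0.9,0.05],
    [0.85,-0.9,0.05]
  ],
  "turn": [
    [0,0,0.33],
    [0,0,0.33],
    [0,0,0.33],
    [0,0,0.33],
    [0,0,0.33],
    [0,0,0.33],
    [0,0,0.33],
    [0,0,0.33]
  ]
}}

```text
time: 0.9
position: [0.3279, 0.4235, 0.2389]
tool_rot: [-0.219, -3.133, 0.001]
force: [0.6, -0.4, 0.1]
opening: 0.0853
grip_force: 0.0
```

{"op": "send_rows", "data": {
  "linear": [
    [0.85,-0.9,0.05],
    [0.85,-0.9,0.05],
    [0.85,-0.9,0.05],
    [0.85,-0.9,0.05],
    [0.85,-0.9,0.05],
    [0.85,-0.9,0.05],
    [0.85,-0.9,0.05],
    [0.85,-0.9,0.05]
  ],
  "turn": [
    [0,0,0.33],
    [0,0,0.33],
    [0,0,0.33],
    [0,0,0.33],
    [0,0,0.33],
    [0,0,0.33],
    [0,0,0.33],
    [0,0,0.33]
  ]
}}

```text
time: 1.7
position: [0.4638, 0.2797, 0.2469]
tool_rot: [0.07, -3.14, 0.001]
force: [-0.0, 1.5, 1.6]
opening: 0.0853
grip_force: 0.0
```

{"op": "send_rows", "data": {
  "linear": [
    [0.85,-0.9,0.05],
    [0.85,-0.9,0.05],
    [0.85,-0.9,0.05],
    [0.85,-0.9,0.05],
    [0,0,0]
  ],
  "turn": [
    [0,0,0.33],
    [0,0,0.33],
    [0,0,0.33],
    [0,0,0.33],
    [0,0,0]
  ]
}}

```text
time: 2.2
position: [0.5329, 0.2066, 0.2508]
tool_rot: [0.209, -3.135, 0.001]
force: [-0.1, -0.3, -0.1]
opening: 0.0859
grip_force: 0.0
```

Run:
```python
from h import *
st=arm.read_state();print(st["time"],st["position"],st["joint_positions"].round(3));M=R.from_rotvec(st["tool_rot"]).as_matrix();print("tool y",np.degrees(np.arctan2(M[1,1],M[0,1])))
s=snap("wrist");cv2.imwrite("pics/w1.png",s["color"]);np.savez("w1.npz",**s)
w=cloud(s);print(s["position"],Rm(s)[:,2],s["K"][0,0])
```

```text
2.2 [0.53294212 0.20664331 0.25081386] [ 3.700e-01  2.530e-01 -8.300e-02  1.235e+00 -1.000e-03  2.370e-01]
tool y 97.63077114135126
[0.4580195  0.19642456 0.39229541] [ 0.29133644  0.03917033 -0.95581837] 345.9209309860756
```

View pics/w1.png

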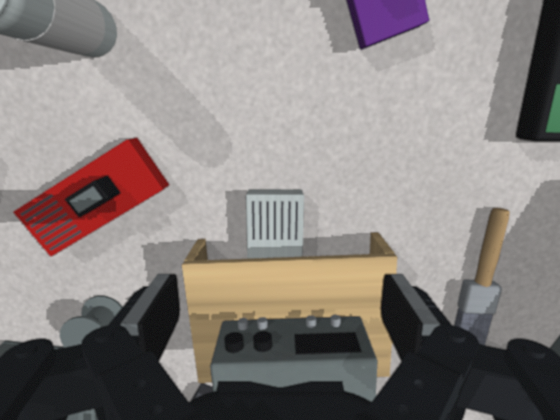

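The wrist view shows the unit's end at about (275,220), its top face spanning x 247–302, with the riser's front edge at y≈258.

Run:
```python
from h import *
s=dict(np.load("w1.npz")); w=cloud(s)
v,u=np.mgrid[:420,:560]
m=(u>235)&(u<315)&(v>180)&(v<250)&(w[...,2]>.022)&(w[...,2]<.034)
p=w[m];print(m.sum(),np.median(p[:,2]),w[150:170,150:260,2].mean())
print(cv2.minAreaRect((p[:,:2]*1000).astype(np.float32)))
m=(u>180)&(u<400)&(v>240)&(v<310)&(w[...,2]>.066)&(w[...,2]<.078)
q=w[m];print(np.median(q[:,2]),cv2.minAreaRect((q[:,:2]*1000).astype(np.float32)))
# colour triangulation check: unit corner pixels in wrist intersect at z=.028
o=np.array(s["position"]);K=s["K"]
for a in[(247,195),(302,195),(247,246),(302,246)]:
    d=Rm(s)@np.array([(a[0]-K[0,2])/K[0,0],(a[1]-K[1,2])/K[1,1],1]);print(a,(o+d*(.028-o[2])/d[2]).round(4))
```

```text
3195 0.026831361436154 nan
((582.042236328125, 206.82687377929688), (65.71482849121094, 64.02372741699219), 7.363497257232666)
0.07061656715354253 ((634.7730102539062, 230.1893310546875), (62.04141616821289, 219.73776245117188), 9.770873069763184)
(247, 195) [0.5544 0.1735 0.028 ]
(302, 195) [0.5464 0.2327 0.028 ]
(247, 246) [0.6137 0.1798 0.028 ]
(302, 246) [0.6054 0.2418 0.028 ]
```

{"op": "send_rows", "data": {
  "linear": [
    [0.24,0,-1],
    [0.24,0,-1],
    [0.24,0,-1],
    [0.24,-0.05,-1],
    [0.24,0,-1],
    [0.24,0,-1],
    [0.24,0,-1],
    [0.22,0,-1]
  ],
  "turn": [
    [0,0,0],
    [0,0,0],
    [0,0,0],
    [0,0,0],
    [0,0,0],
    [0,0,0],
    [0,0,0],
    [0,0,0]
  ]
}}

```text
time: 3.05
position: [0.5686, 0.2086, 0.0903]
tool_rot: [0.215, -3.133, -0.001]
force: [-0.7, 0.0, 0.5]
opening: 0.0857
grip_force: 0.0
```

{"op": "send_rows", "data": {
  "linear": [
    [0,0,-1],
    [0,0,-1],
    [0,0,-1],
    [0,0,-0.8],
    [0,0,-0.4],
    [0,0,0]
  ],
  "turn": [
    [0,0,0],
    [0,0,0],
    [0,0,0],
    [0,0,0],
    [0,0,0],
    [0,0,0]
  ]
}}

```text
time: 3.65
position: [0.5678, 0.2078, 0.0061]
tool_rot: [0.214, -3.132, 0.001]
force: [-0.0, -0.4, -0.2]
opening: 0.0853
grip_force: 0.0
```

{"op": "send_rows", "data": {
  "linear": [
    [0,0,0],
    [0,0,0],
    [0,0,0],
    [0,0,0],
    [0,0,0]
  ],
  "turn": [
    [0,0,0],
    [0,0,0],
    [0,0,0],
    [0,0,0],
    [0,0,0]
  ],
  "fingers": 1
}}

```text
time: 4.15
position: [0.5703, 0.2078, 0.0089]
tool_rot: [-0.213, 3.132, 0.001]
force: [-1.4, -0.7, 6.7]
opening: 0.0624
grip_force: 66.2
```

{"op": "send_rows", "data": {
  "linear": [
    [-0.3,-0.04,0.05],
    [-0.8,-0.1,0],
    [-0.8,-0.1,0],
    [-0.8,-0.1,0],
    [-0.8,-0.1,0],
    [-0.8,-0.1,0],
    [-0.8,-0.1,0],
    [-0.7,-0.09,0]
  ],
  "turn": [
    [0,0,0],
    [0,0,0],
    [0,0,0],
    [0,0,0],
    [0,0,0],
    [0,0,0],
    [0,0,0],
    [0,0,0]
  ]
}}

```text
time: 4.95
position: [0.4534, 0.1932, 0.0089]
tool_rot: [-0.214, 3.132, 0.001]
force: [0.9, 0.6, -0.4]
opening: 0.0625
grip_force: 65.7
```

{"op": "send_rows", "data": {
  "linear": [
    [0,0,0],
    [0,0,0]
  ],
  "turn": [
    [0,0,0],
    [0,0,0]
  ]
}}

```text
time: 5.15
position: [0.4515, 0.1929, 0.0088]
tool_rot: [0.214, -3.132, -0.0]
force: [-7.0, 0.2, 12.5]
opening: 0.0622
grip_force: 67.3
```

{"op": "send_rows", "data": {
  "linear": [
    [0,0,0],
    [0,0,0],
    [0,0,0],
    [0,0,0]
  ],
  "turn": [
    [0,0,0],
    [0,0,0],
    [0,0,0],
    [0,0,0]
  ],
  "fingers": 0
}}

```text
time: 5.55
position: [0.4538, 0.1931, 0.0082]
tool_rot: [-0.213, 3.134, 0.0]
force: [-0.3, -0.0, 0.4]
opening: 0.0856
grip_force: 0.0
```

{"op": "send_rows", "data": {
  "linear": [
    [0,0,0.5],
    [0,0,1],
    [0,0,1],
    [0,0,1],
    [0,0,1],
    [0,0,1],
    [0,0,1],
    [0,0,1]
  ],
  "turn": [
    [0,0,0],
    [0,0,0],
    [0,0,0],
    [0,0,0],
    [0,0,0],
    [0,0,0],
    [0,0,0],
    [0,0,0]
  ]
}}

```text
time: 6.35
position: [0.4534, 0.193, 0.1599]
tool_rot: [-0.213, 3.134, 0.0]
force: [0.4, 0.2, -0.1]
opening: 0.0854
grip_force: 0.0
```

{"op": "send_rows", "data": {
  "linear": [
    [0,0,1],
    [0,0,1],
    [0,0,1],
    [0,0,1],
    [0,0,0]
  ],
  "turn": [
    [0,0,0],
    [0,0,0],
    [0,0,0],
    [0,0,0],
    [0,0,0]
  ]
}}

```text
time: 6.85
position: [0.455, 0.1937, 0.2416]
tool_rot: [-0.213, 3.129, 0.003]
force: [1.0, 0.7, -0.8]
opening: 0.0853
grip_force: 0.0
```

Run:
```python
from h import *
st=arm.read_state();print(st["position"],st["opening"])
s=snap("wrist");t=snap("top");np.savez("w2.npz",**s);np.savez("t2.npz",**t)
cv2.imwrite("pics/w2.png",s["color"])
for s,n in((s,"wrist"),(t,"top")):
    w=cloud(s);X,Y,Z=w[...,0],w[...,1],w[...,2]
    for a,b in((.02,.036),(.048,.062)):
        m=(X>.40)&(X<.585)&(Y>.14)&(Y<.26)&(Z>a)&(Z<b)
        print(n,m.sum(),np.median(Z[m]).round(4),cv2.minAreaRect((w[m][:,:2]*1000).astype(np.float32)))
```

```text
[0.45503897 0.19366132 0.24162934] 0.08525176758525031
wrist 6843 0.0268 ((509.67681884765625, 199.48052978515625), (157.8765411376953, 63.69932174682617), 6.254247188568115)
wrist 863 0.0568 ((530.0625, 201.79896545410156), (39.745750427246094, 23.724895477294922), 7.4190473556518555)
top 612 0.0276 ((508.61572265625, 199.02224731445312), (159.19566345214844, 64.36759185791016), 6.7512526512146)
top 105 0.0578 ((528.8013305664062, 201.47694396972656), (40.447296142578125, 23.967472076416016), 7.241158485412598)
```

View pics/w2.png

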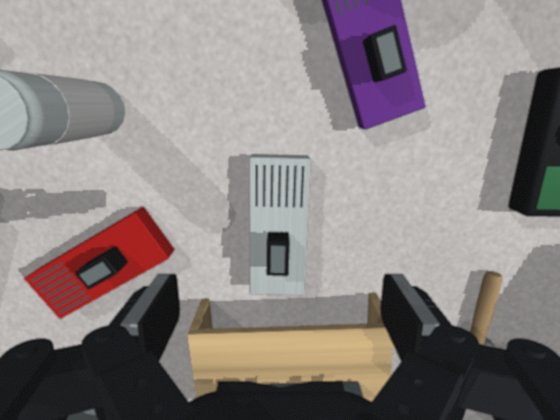

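The wrist view shows the unit fully drawn out, with its block at (278,255) clear of the riser and both measurements agreeing. I now go for the block.

{"op": "send_rows", "data": {
  "linear": [
    [0.74,0.08,-1],
    [0.74,0.08,-1],
    [0.74,0.08,-1],
    [0.74,0.08,-1],
    [0.74,0.08,-1],
    [0,0,-1],
    [0,0,-1],
    [0,0,-1]
  ],
  "turn": [
    [0,0,-0.05],
    [0,0,-0.05],
    [0,0,-0.05],
    [0,0,-0.05],
    [0,0,-0.05],
    [0,0,0],
    [0,0,0],
    [0,0,0]
  ]
}}

```text
time: 7.75
position: [0.5263, 0.2005, 0.0761]
tool_rot: [0.186, -3.134, 0.001]
force: [-0.0, 0.0, 0.4]
opening: 0.0855
grip_force: 0.0
```

{"op": "send_rows", "data": {
  "linear": [
    [0,0,-1],
    [0,0,-0.6],
    [0,0,-0.4],
    [0,0,0],
    [0,0,0]
  ],
  "turn": [
    [0,0,0],
    [0,0,0],
    [0,0,0],
    [0,0,0],
    [0,0,0]
  ]
}}

```text
time: 8.25
position: [0.5277, 0.2012, 0.0387]
tool_rot: [-0.186, 3.136, 0.0]
force: [0.4, 0.0, 0.8]
opening: 0.0854
grip_force: 0.0
```

{"op": "send_rows", "data": {
  "linear": [
    [0,0,0],
    [0,0,0],
    [0,0,0],
    [0,0,0],
    [0,0,0],
    [0,0,0],
    [0,0,0]
  ],
  "turn": [
    [0,0,0],
    [0,0,0],
    [0,0,0],
    [0,0,0],
    [0,0,0],
    [0,0,0],
    [0,0,0]
  ],
  "fingers": 1
}}

```text
time: 8.95
position: [0.5277, 0.2014, 0.0388]
tool_rot: [-0.186, 3.135, 0.001]
force: [-1.7, 1.4, 5.5]
opening: 0.023
grip_force: 59.9
```

{"op": "send_rows", "data": {
  "linear": [
    [0,0,0.3],
    [0,0,0.8],
    [0,0,1],
    [0,0,1],
    [0,0,1],
    [0,0,1],
    [0,0,1],
    [0,0,0]
  ],
  "turn": [
    [0,0,0],
    [0,0,0],
    [0,0,0],
    [0,0,0],
    [0,0,0],
    [0,0,0],
    [0,0,0],
    [0,0,0]
  ]
}}

```text
time: 9.75
position: [0.5289, 0.2014, 0.1626]
tool_rot: [-0.186, 3.132, 0.001]
force: [1.0, 0.4, -3.6]
opening: 0.0228
grip_force: 59.3
```

Run:
```python
from h import *
st=arm.read_state();print(st["position"],st["opening"],st["force"])
s=snap("wrist");w=cloud(s);X,Y,Z=w[...,0],w[...,1],w[...,2]
tz=st["position"][2]
for a,b in((tz-.025,tz-.004),(tz+.005,tz+.03)):
    m=(abs(X-.51)<.1)&(abs(Y-.2)<.045)&(Z>a)&(Z<b)
    A=np.c_[X[m],Y[m],np.ones(m.sum())];c=np.linalg.lstsq(A,Z[m],rcond=None)[0]
    print(m.sum(),np.median(Z[m]),"slopes",c[:2].round(3),cv2.minAreaRect((w[m][:,:2]*1000).astype(np.float32)))
t=dict(np.load("t2.npz"));w=cloud(t);X,Y,Z=w[...,0],w[...,1],w[...,2]
m=(X>.43)&(X<.72)&(Y<-.1)&(Y>-.36)
pl=m&(Z>.006)&(Z<.018);print("plate",np.median(Z[pl]),cv2.minAreaRect((w[pl][:,:2]*1000).astype(np.float32)))
h=(m&(Z>.030)&(Z<.046)).astype(np.uint8)
n,l,stt,c=cv2.connectedComponentsWithStats(h)
for i in range(1,n):
    if stt[i,4]>15: print(stt[i],np.median(Z[l==i]).round(4),cv2.minAreaRect((w[l==i][:,:2]*1000).astype(np.float32)))
```

```text
[0.52890129 0.20135292 0.16256563] 0.02278718641722964 [ 0.96836324  0.40896083 -3.63213002]
31063 0.15057420534078872 slopes [0.001 0.003] ((512.6135864257812, 199.27622985839844), (160.33895874023438, 64.31861877441406), 6.622052192687988)
7514 0.18070572904828194 slopes [0.065 0.009] ((529.7606811523438, 204.88546752929688), (44.48606872558594, 45.97134780883789), 31.025604248046875)
plate 0.011284960192348814 ((576.10791015625, -229.87548828125), (257.4989013671875, 285.8189392089844), 89.59022521972656)
[343 162  17   9  79] 0.0378 ((680.3473510742188, -227.1297607421875), (49.91262435913086, 15.040876388549805), 73.27973937988281)
[323 168  17  47 228] 0.0384 ((604.1151123046875, -163.0325164794922), (14.333343505859375, 149.19192504882812), 72.86343383789062)
[365 199   9  19 115] 0.0377 ((549.4476928710938, -278.9353942871094), (56.4775390625, 23.811614990234375), 2.022092342376709)
[354 201   7  16  65] 0.037 ((547.6842041015625, -240.52301025390625), (47.230831146240234, 15.761331558227539), 4.375718593597412)
```

{"op": "send_rows", "data": {
  "linear": [
    [0.3,-0.85,0],
    [0.3,-0.85,0],
    [0.3,-0.85,0],
    [0.3,-0.85,0],
    [0.3,-0.85,0],
    [0.3,-0.85,0],
    [0.3,-0.85,0],
    [0.3,-0.85,0]
  ],
  "turn": [
    [0,0,-0.25],
    [0,0,-0.25],
    [0,0,-0.25],
    [0,0,-0.25],
    [0,0,-0.25],
    [0,0,-0.25],
    [0,0,-0.25],
    [0,0,-0.25]
  ]
}}

```text
time: 10.6
position: [0.5744, 0.0641, 0.1581]
tool_rot: [-0.034, -3.138, 0.001]
force: [-0.1, 0.4, -4.1]
opening: 0.0226
grip_force: 59.4
```

{"op": "send_rows", "data": {
  "linear": [
    [0.3,-0.85,0],
    [0.2,-0.85,0],
    [0.1,-0.85,0],
    [0.1,-0.85,0],
    [0.1,-0.85,0],
    [0.1,-0.85,0],
    [0.1,-0.85,0],
    [0.1,-0.85,0]
  ],
  "turn": [
    [0,0,-0.25],
    [0,0,-0.25],
    [0,0,-0.25],
    [0,0,-0.25],
    [0,0,-0.25],
    [0,0,-0.25],
    [0,0,-0.25],
    [0,0,-0.25]
  ]
}}

```text
time: 11.4
position: [0.5976, -0.0724, 0.1604]
tool_rot: [0.255, 3.131, 0.0]
force: [0.4, 0.3, -3.3]
opening: 0.0229
grip_force: 59.4
```

{"op": "send_rows", "data": {
  "linear": [
    [0.1,-0.85,0],
    [0.1,-0.85,0],
    [0.1,-0.85,0],
    [0,-0.85,0],
    [0,-0.85,0],
    [0,-0.85,0],
    [0,-0.85,0],
    [0,0,0]
  ],
  "turn": [
    [0,0,-0.25],
    [0,0,-0.25],
    [0,0,-0.25],
    [0,0,-0.25],
    [0,0,-0.25],
    [0,0,-0.25],
    [0,0,-0.25],
    [0,0,-0.15]
  ]
}}

```text
time: 12.2
position: [0.6034, -0.1927, 0.1603]
tool_rot: [0.465, 3.107, -0.002]
force: [-0.4, -0.7, -3.0]
opening: 0.0226
grip_force: 59.5
```

Run:
```python
from h import *
st=arm.read_state();print(st["time"],st["position"],st["opening"],st["force"])
s=snap("wrist");np.savez("w3.npz",**s);cv2.imwrite("pics/w3.png",s["color"]);w=cloud(s);X,Y,Z=w[...,0],w[...,1],w[...,2]
tz=st["position"][2];p=st["position"]
M=R.from_rotvec(st["tool_rot"]).as_matrix();print("tool y",np.degrees(np.arctan2(M[1,1],M[0,1])))
m=(abs(X-p[0])<.13)&(abs(Y-p[1])<.1)&(Z>tz-.025)&(Z<tz-.004)
print(m.sum(),np.median(Z[m]),cv2.minAreaRect((w[m][:,:2]*1000).astype(np.float32)))
m=(X>.43)&(X<.72)&(Y<-.1)&(Y>-.36)
for a,b in((.03,.046),(.066,.085)):
  h=(m&(Z>a)&(Z<b)).astype(np.uint8)
  n,l,stt,c=cv2.connectedComponentsWithStats(h)
  for i in range(1,n):
    if stt[i,4]>60: print(stt[i],np.median(Z[l==i]).round(4),cv2.minAreaRect((w[l==i][:,:2]*1000).astype(np.float32)))
```

```text
12.2 [ 0.60339979 -0.19268572  0.16027922] 0.022574672416372076 [-0.38898393 -0.68158905 -3.03262389]
tool y 72.98403281584416
31058 0.14839816405561918 ((587.506103515625, -188.14984130859375), (64.46622467041016, 160.12644958496094), 72.72673034667969)
[ 173  129   38   65 1136] 0.0368 ((549.1402587890625, -242.02993774414062), (52.87184143066406, 17.243974685668945), 5.3141398429870605)
[ 135  142   40   64 1096] 0.0368 ((552.8397827148438, -284.14166259765625), (53.132110595703125, 18.401994705200195), 4.5079264640808105)
[ 141  128   58   87 2063] 0.0745 ((550.5126342773438, -254.21824645996094), (59.956787109375, 14.636756896972656), 4.489036560058594)
```

View pics/w3.png

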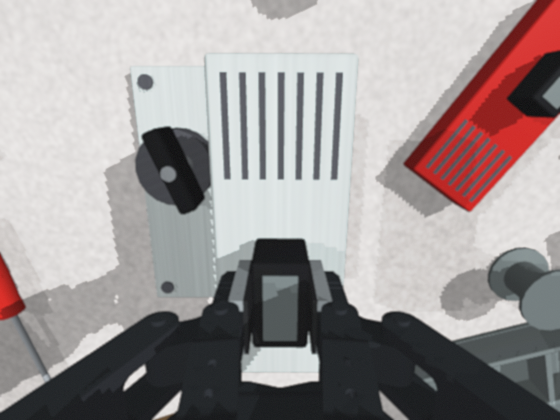

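The wrist view shows the unit held flat over the jig, with the knob bar at (172,170) on its left side. I shift it to 5 mm off the fence and stop, then lower.

{"op": "send_rows", "data": {
  "linear": [
    [0.1,-0.41,-0.3],
    [0.11,-0.41,-0.7],
    [0,0,-1],
    [0,0,-1],
    [0,0,-0.5],
    [0,0,0]
  ],
  "turn": [
    [0,0,0],
    [0,0,0],
    [0,0,0],
    [0,0,0],
    [0,0,0],
    [0,0,0]
  ]
}}

```text
time: 12.85
position: [0.606, -0.2058, 0.0877]
tool_rot: [-0.458, -3.104, -0.001]
force: [0.0, -0.1, -4.0]
opening: 0.0228
grip_force: 59.4
```

Run:
```python
from h import *
st=arm.read_state();print(st["time"],st["position"],st["force"])
p=st["position"];tz=p[2]
ex=np.array([np.cos(np.radians(-17)),np.sin(np.radians(-17))]);ey=np.array([-ex[1],ex[0]])
for n in("wrist","top","scene"):
  s=snap(n);w=cloud(s);X,Y,Z=w[...,0],w[...,1],w[...,2]
  m=(abs(X-p[0])<.13)&(abs(Y-p[1])<.1)&(Z>tz-.02)&(Z<tz-.005)
  if m.sum()>50: print(n,"unit",m.sum(),np.median(Z[m]),cv2.minAreaRect((w[m][:,:2]*1000).astype(np.float32)))
  a=(w[...,:2]-[.598,-.202])@np.c_[ex,ey]
  f=(Z>.033)&(Z<.044)
  g=f&(abs(a[...,0])<.085)&(a[...,1]>.026)&(a[...,1]<.055)
  q=f&(abs(a[...,1])<.025)&(a[...,0]>.074)&(a[...,0]<.1)
  for nm,k in(("fence",g),("stop",q)):
    if k.sum()>20: print(n,nm,k.sum(),np.percentile(a[k],[2,50,98],axis=0).round(4).tolist())
```

```text
12.85 [ 0.60601431 -0.20578375  0.08765258] [ 0.03900289 -0.11979116 -4.04209562]
wrist unit 35218 0.07591519253567479 ((583.3521118164062, -223.41976928710938), (110.56350708007812, 160.4782257080078), 72.9852066040039)
wrist fence 2946 [[-0.076, 0.038], [-0.0227, 0.0419], [0.0469, 0.0457]]
top unit 256 0.0776137257707622 ((594.4332275390625, -181.89559936523438), (24.862430572509766, 159.7113037109375), 73.24964141845703)
top fence 167 [[-0.0785, 0.0322], [-0.0237, 0.039], [0.0665, 0.0457]]
scene unit 710 0.07936444657239494 ((589.31640625, -211.8818359375), (91.7229995727539, 161.34695434570312), 72.92670440673828)
scene fence 289 [[-0.0748, 0.0349], [0.0027, 0.0421], [0.0709, 0.0487]]
scene stop 108 [[0.0823, -0.0213], [0.0902, 0.0019], [0.0968, 0.0245]]
```

{"op": "send_rows", "data": {
  "linear": [
    [-0.04,-0.14,0],
    [0,0,-0.4],
    [0,0,-0.3],
    [0,0,0],
    [0,0,0]
  ],
  "turn": [
    [0,0,0],
    [0,0,0],
    [0,0,0],
    [0,0,0],
    [0,0,0]
  ]
}}

```text
time: 13.5
position: [0.6065, -0.209, 0.0759]
tool_rot: [-0.459, -3.107, -0.0]
force: [0.4, 0.2, -2.7]
opening: 0.0228
grip_force: 59.5
```

```bash
cat > u.py <<'E'
from h import *
st=arm.read_state();print(st["time"],st["position"],st["force"])
p=st["position"];tz=p[2]
ex=np.array([np.cos(np.radians(-17)),np.sin(np.radians(-17))]);ey=np.array([-ex[1],ex[0]])
s=snap("wrist");w=cloud(s);X,Y,Z=w[...,0],w[...,1],w[...,2]
a=(w[...,:2]-[.598,-.202])@np.c_[ex,ey]*1000
m=(Z>tz-.02)&(Z<tz-.005)&(abs(a[...,1])<45)&(a[...,0]>-100)&(a[...,0]<-20)
k=a[m];print("z",np.median(Z[m]))
for lo in(-80,-60,-40):
    q=k[(k[:,0]>lo)&(k[:,0]<lo+15),1]; 
    if len(q): print(lo,np.percentile(q,[.5,99.5]).round(1))
print("tail x",np.percentile(k[abs(k[:,1])<20,0],.5))
E
python3 u.py
```

```text
13.5 [ 0.60647763 -0.20903312  0.07586968] [ 0.37251268  0.15803633 -2.7208768 ]
z 0.06417715101936311
-80 [-36.   26.9]
-60 [-35.9  26.8]
-40 [-36.   26.9]
tail x -86.04220461948691
```

{"op": "send_rows", "data": {
  "linear": [
    [0,0,-0.6],
    [0,0,-0.4],
    [0,0,-0.1],
    [0,0,-0.1],
    [0,0,0],
    [0,0,0]
  ],
  "turn": [
    [0,0,0],
    [0,0,0],
    [0,0,0],
    [0,0,0],
    [0,0,0],
    [0,0,0]
  ]
}}

```text
time: 14.15
position: [0.6071, -0.2092, 0.0525]
tool_rot: [0.459, 3.107, -0.0]
force: [0.2, -0.9, -2.4]
opening: 0.0224
grip_force: 59.5
```

{"op": "send_rows", "data": {
  "linear": [
    [0,0,-0.06],
    [0.06,0.19,0],
    [0.13,-0.04,0],
    [0.13,-0.04,0],
    [0,0,0]
  ],
  "turn": [
    [0,0,0],
    [0,0,0],
    [0,0,0],
    [0,0,0],
    [0,0,0]
  ]
}}

```text
time: 14.65
position: [0.614, -0.2071, 0.0513]
tool_rot: [0.459, 3.107, -0.0]
force: [0.3, 0.0, -2.9]
opening: 0.0223
grip_force: 59.5
```

```bash
python3 u.py
```

```text
14.65 [ 0.61399429 -0.20709818  0.05125844] [ 0.27681616  0.02270739 -2.9145018 ]
z 0.03929293981233187
-80 [-31.8  44.6]
-60 [-31.9  44.6]
-40 [-44.7  44.6]
tail x -79.36933265256297
```

{"op": "send_rows", "data": {
  "linear": [
    [0.05,-0.015,-0.03],
    [0,0,0],
    [0,0,0]
  ],
  "turn": [
    [0,0,0],
    [0,0,0],
    [0,0,0]
  ]
}}

```text
time: 15.0
position: [0.6139, -0.2071, 0.0508]
tool_rot: [-0.459, -3.107, -0.0]
force: [-3.6, 1.8, 2.9]
opening: 0.0229
grip_force: 60.4
```

{"op": "send_rows", "data": {
  "linear": [
    [0.015,0.05,0],
    [0,0,0],
    [0,0,0]
  ],
  "turn": [
    [0,0,0],
    [0,0,0],
    [0,0,0]
  ]
}}

```text
time: 15.3
position: [0.6145, -0.2069, 0.0508]
tool_rot: [0.46, 3.108, -0.002]
force: [-4.1, -1.4, 4.7]
opening: 0.0225
grip_force: 60.6
```

{"op": "send_rows", "data": {
  "linear": [
    [0.015,0.05,-0.02],
    [0,0,0],
    [0,0,0]
  ],
  "turn": [
    [0,0,0],
    [0,0,0],
    [0,0,0]
  ]
}}

```text
time: 15.6
position: [0.6146, -0.2067, 0.0508]
tool_rot: [0.46, 3.108, -0.004]
force: [-6.7, -3.9, 6.9]
opening: 0.023
grip_force: 60.9
```

{"op": "send_rows", "data": {
  "linear": [
    [0.04,0.08,0],
    [0.05,0,0],
    [0,0,0],
    [0,0,0]
  ],
  "turn": [
    [0,0,0],
    [0,0,0],
    [0,0,0],
    [0,0,0]
  ]
}}

```text
time: 16.0
position: [0.6147, -0.2066, 0.0508]
tool_rot: [-0.461, -3.105, 0.009]
force: [-11.7, -7.8, 10.7]
opening: 0.0224
grip_force: 61.3
```

```bash
python3 u.py
```

```text
16.0 [ 0.61469105 -0.20661978  0.05083275] [-11.71702054  -7.77385982  10.69222915]
z 0.038895871330133835
-80 [-31.3  44.6]
-60 [-31.3  44.6]
-40 [-44.7  44.7]
tail x -78.98731097144909
```

{"op": "send_rows", "data": {
  "linear": [
    [0,0,0],
    [0,0,0],
    [0,0,0],
    [0,0,0]
  ],
  "turn": [
    [0,0,0],
    [0,0,0],
    [0,0,0],
    [0,0,0]
  ],
  "fingers": 0.45
}}

```text
time: 16.45
position: [0.6172, -0.2033, 0.05]
tool_rot: [0.458, 3.107, 0.001]
force: [0.4, -0.1, 0.6]
opening: 0.0473
grip_force: 0.0
```

{"op": "send_rows", "data": {
  "linear": [
    [0,0,0.5],
    [0,0,1],
    [0,0,1],
    [0,0,1],
    [0,0,1],
    [0,0,0.5],
    [0,0,0]
  ],
  "turn": [
    [0,0,0],
    [0,0,0],
    [0,0,0],
    [0,0,0],
    [0,0,0],
    [0,0,0],
    [0,0,0]
  ]
}}

```text
time: 17.15
position: [0.618, -0.204, 0.1523]
tool_rot: [0.458, 3.104, -0.001]
force: [-0.2, -1.4, 0.3]
opening: 0.0471
grip_force: 0.0
```

```bash
cat > v.py <<'E'
from h import *
import sys
st=arm.read_state();print(st["time"],st["position"],st["force"],st["joint_positions"].round(2))
M=R.from_rotvec(st["tool_rot"]).as_matrix();print("tool y",np.degrees(np.arctan2(M[1,1],M[0,1])))
ex=np.array([np.cos(np.radians(-17)),np.sin(np.radians(-17))]);ey=np.array([-ex[1],ex[0]])
for n in("wrist","top"):
  s=snap(n);w=cloud(s);Z=w[...,2];cv2.imwrite(f"pics/{n}_{sys.argv[1]}.png",s["color"])
  a=(w[...,:2]-[.598,-.202])@np.c_[ex,ey]*1000
  m=(Z>.033)&(Z<.045)&(abs(a[...,1])<30)&(abs(a[...,0])<78)
  pts=a[m];print(n,m.sum(),"unit z",np.median(Z[m]),"rect",cv2.minAreaRect(pts.astype(np.float32)) if m.sum()>20 else "")
  B=(Z>.033)&(Z<.045)&(a[...,0]>-95)&(a[...,0]<-72)&(abs(a[...,1])<40)
  print(" tail",np.percentile(a[B][:,0],1) if B.sum() else None, "y",np.percentile(a[B][:,1],[1,99]) if B.sum() else None)
  g=(Z>.066)&(Z<.085)&(np.hypot(a[...,0]+32,a[...,1]+64)<36)
  if g.sum(): print(" grip",g.sum(),np.median(Z[g]),cv2.minAreaRect((w[g][:,:2]*1000).astype(np.float32)))
E
python3 v.py a
```

```text
17.15 [ 0.61802791 -0.20397247  0.15227762] [-0.2120212  -1.37163766  0.28596121] [-0.32  0.44 -0.04  1.08  0.   -0.03]
tool y 73.20130125664895
wrist 14314 unit z 0.0389407032804113 rect ((0.11780548095703125, -0.008563995361328125), (155.7290496826172, 59.980499267578125), 0.001277833478525281)
 tail -79.0549330926955 y [-30.99442281  39.21982072]
 grip 2328 0.0745239734887609 ((550.4705200195312, -254.44064331054688), (59.775299072265625, 14.93912410736084), 4.646209716796875)
top 246 unit z 0.03938319493410569 rect ((-0.08905029296875, 16.745588302612305), (26.41921043395996, 153.94642639160156), 89.72550964355469)
 tail -81.91904403973935 y [12.04013455 39.44178872]
```

View pics/wrist_a.png

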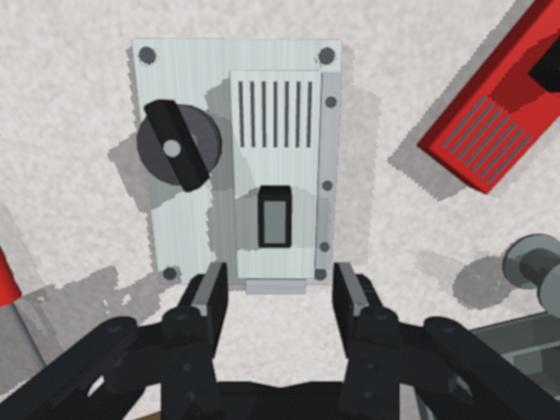

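The view shows the unit seated against the fence (right) and the stop (bottom), with the knob bar at (175,147). Next is the knob.

{"op": "send_rows", "data": {
  "linear": [
    [-0.57,-0.42,0],
    [-0.57,-0.42,0],
    [-0.57,-0.42,0],
    [-0.57,-0.42,0],
    [-0.57,-0.42,0],
    [-0.57,-0.42,0],
    [0,0,0],
    [0,0,0]
  ],
  "turn": [
    [0,0,0.91],
    [0,0,0.91],
    [0,0,0.91],
    [0,0,0.91],
    [0,0,0.91],
    [0,0,0.91],
    [0,0,0],
    [0,0,0]
  ]
}}

```text
time: 18.05
position: [0.5479, -0.2538, 0.1492]
tool_rot: [0.135, -3.138, -0.001]
force: [-0.3, 0.0, -0.1]
opening: 0.047
grip_force: 0.0
```

{"op": "send_rows", "data": {
  "linear": [
    [0,0,-1],
    [0,0,-1],
    [0,0,-1],
    [0,0,-1],
    [0,0,-0.5],
    [0,0,-0.3],
    [0,0,0],
    [0,0,0]
  ],
  "turn": [
    [0,0,0],
    [0,0,0],
    [0,0,0],
    [0,0,0],
    [0,0,0],
    [0,0,0],
    [0,0,0],
    [0,0,0]
  ]
}}

```text
time: 18.85
position: [0.5489, -0.2542, 0.0548]
tool_rot: [-0.138, 3.138, -0.001]
force: [-0.4, 0.2, 0.8]
opening: 0.0467
grip_force: 0.0
```

{"op": "send_rows", "data": {
  "linear": [
    [0,0,0],
    [0,0,0],
    [0,0,0],
    [0,0,0],
    [0,0,0]
  ],
  "turn": [
    [0,0,0],
    [0,0,0],
    [0,0,0],
    [0,0,0],
    [0,0,0]
  ],
  "fingers": 1
}}

```text
time: 19.35
position: [0.5488, -0.2543, 0.055]
tool_rot: [-0.138, 3.137, -0.001]
force: [-0.6, 1.3, 5.7]
opening: 0.0127
grip_force: 59.5
```

```bash
python3 v.py b
```

```text
19.35 [ 0.54880808 -0.25431493  0.05504868] [-0.63735867  1.27394635  5.66165907] [-0.43  0.44 -0.28  0.84  0.   -0.52]
tool y 95.01968166643077
wrist 11732 unit z 0.03900095695693441 rect ((-21.828594207763672, 0.0020084381103515625), (112.34442138671875, 59.992462158203125), 0.00497816689312458)
 tail -79.22823362840329 y [-32.13572738  39.04473698]
 grip 6084 0.0746573629081112 ((549.3072509765625, -257.1509704589844), (37.715858459472656, 58.90277099609375), 75.00851440429688)
top 788 unit z 0.03930638954886323 rect ((-0.0561981201171875, -0.04527091979980469), (155.86056518554688, 59.86631393432617), 0.17650015652179718)
 tail -81.70262614314275 y [-31.21621753  39.2018461 ]
 grip 12 0.07409030558633722 ((527.7452392578125, -243.99501037597656), (29.005266189575195, 8.19470500946045), 59.16059112548828)
```

{"op": "send_rows", "data": {
  "linear": [
    [0,0,0],
    [0,0,0],
    [0,0,0],
    [0,0,0],
    [0,0,0],
    [0,0,0],
    [0,0,0],
    [0,0,0]
  ],
  "turn": [
    [0,0,-1],
    [0,0,-1],
    [0,0,-1],
    [0,0,-1],
    [0,0,-1],
    [0,0,-1],
    [0,0,-1],
    [0,0,-1]
  ]
}}

```text
time: 20.25
position: [0.549, -0.2532, 0.055]
tool_rot: [0.735, 3.053, 0.003]
force: [0.0, 3.9, 7.1]
opening: 0.0128
grip_force: 59.8
```

{"op": "send_rows", "data": {
  "linear": [
    [0,0,0],
    [0,0,0],
    [0,0,0],
    [0,0,0],
    [0,0,0],
    [0,0,0],
    [0,0,0],
    [0,0,0]
  ],
  "turn": [
    [0,0,-1],
    [0,0,-1],
    [0,0,-1],
    [0,0,-1],
    [0,0,-1],
    [0,0,-1],
    [0,0,-1],
    [0,0,-1]
  ]
}}

```text
time: 21.05
position: [0.5498, -0.2524, 0.0551]
tool_rot: [1.548, 2.733, 0.007]
force: [1.7, 6.7, 5.2]
opening: 0.0126
grip_force: 59.6
```

{"op": "send_rows", "data": {
  "linear": [
    [0,0,0],
    [0,0,0],
    [0,0,0],
    [0,0,0],
    [0,0,0],
    [0,0,0],
    [0,0,0],
    [0,0,0]
  ],
  "turn": [
    [0,0,-1],
    [0,0,-1],
    [0,0,-1],
    [0,0,-1],
    [0,0,-1],
    [0,0,-1],
    [0,0,-1],
    [0,0,-1]
  ]
}}

```text
time: 21.85
position: [0.5509, -0.252, 0.0551]
tool_rot: [2.241, 2.201, 0.01]
force: [5.0, 8.2, 2.7]
opening: 0.0128
grip_force: 59.3
```

{"op": "send_rows", "data": {
  "linear": [
    [0,0,0],
    [0,0,0],
    [0,0,0],
    [0,0,0],
    [0,0,0],
    [0,0,0],
    [0,0,0],
    [0,0,0],
    [0,0,0]
  ],
  "turn": [
    [0,0,-1],
    [0,0,-1],
    [0,0,-1],
    [0,0,-1],
    [0,0,-1],
    [0,0,-1],
    [0,0,-1],
    [0,0,-1],
    [0,0,0]
  ]
}}

```text
invalid input at $: expected 1 to 8 rows
```

{"op": "send_rows", "data": {
  "linear": [
    [0,0,0],
    [0,0,0],
    [0,0,0],
    [0,0,0],
    [0,0,0],
    [0,0,0],
    [0,0,0],
    [0,0,0]
  ],
  "turn": [
    [0,0,-1],
    [0,0,-1],
    [0,0,-1],
    [0,0,-1],
    [0,0,-1],
    [0,0,-1],
    [0,0,-1],
    [0,0,-1]
  ]
}}

```text
time: 22.65
position: [0.5519, -0.2525, 0.0551]
tool_rot: [2.76, 1.5, 0.011]
force: [8.4, 5.4, 0.1]
opening: 0.0126
grip_force: 60.6
```

{"op": "send_rows", "data": {
  "linear": [
    [0,0,0],
    [0,0,0]
  ],
  "turn": [
    [0,0,0],
    [0,0,0]
  ]
}}

```text
time: 22.85
position: [0.5519, -0.2525, 0.0551]
tool_rot: [2.757, 1.504, 0.011]
force: [8.0, 6.2, 1.5]
opening: 0.0124
grip_force: 59.4
```

```bash
cat > c.py <<'E'
from h import *
st=arm.read_state();M=R.from_rotvec(st["tool_rot"]).as_matrix()
y=np.degrees(np.arctan2(M[1,1],M[0,1]));print("cam est",np.radians((90-17-y)),"force",st["force"].round(1),"torque",st["torque"].round(2),st["time"],st["tau"][5])
E
python3 c.py
```

```text
cam est 1.8461218474690144 force [8.  6.2 1.5] torque [ 1.17 -1.5   0.69] 22.85 0.7392095401883125
```

{"op": "send_rows", "data": {
  "linear": [
    [0.1,0.07,0],
    [0,0,0],
    [0,0,0]
  ],
  "turn": [
    [0,0,-0.7],
    [0,0,-0.5],
    [0,0,0]
  ]
}}

```text
time: 23.15
position: [0.5519, -0.2525, 0.0551]
tool_rot: [2.816, 1.388, 0.004]
force: [2.0, 0.4, 5.7]
opening: 0.013
grip_force: 82.1
```

```bash
python3 c.py
```

```text
cam est 1.928910017875295 force [2.  0.4 5.7] torque [ 0.26 -0.32  2.12] 23.15 2.307196632027626
```

{"op": "send_rows", "data": {
  "linear": [
    [0,0,0],
    [0,0,0],
    [0,0,0]
  ],
  "turn": [
    [0,0,-0.6],
    [0,0,-0.6],
    [0,0,0]
  ]
}}

```text
time: 23.45
position: [0.5518, -0.2527, 0.0552]
tool_rot: [2.871, 1.272, 0.003]
force: [0.8, 0.6, 5.7]
opening: 0.0128
grip_force: 113.2
```

```bash
python3 c.py
```

```text
cam est 2.0106878446887766 force [0.8 0.6 5.7] torque [ 0.14 -0.26  3.21] 23.45 3.4992114454507828
```

```bash
python3 v.py c
python3 - <<'E'
import cv2,numpy as np
a=cv2.imread("pics/wrist_c.png");t=cv2.imread("pics/top_c.png")[150:250,305:405]
t=cv2.resize(t,(240,240),interpolation=cv2.INTER_CUBIC);t=cv2.copyMakeBorder(t,0,180,0,0,cv2.BORDER_CONSTANT)
cv2.imwrite("pics/cc.png",np.hstack([a,t]))
E
```

```text
23.45 [ 0.55176193 -0.25267933  0.05520634] [0.84263339 0.56305824 5.68663391] [-0.43  0.45 -0.28  0.84  0.    1.88]
tool y -42.20392741892285
wrist 40547 unit z 0.03898019250744547 rect ((0.00016021728515625, -0.0012874603271484375), (59.994937896728516, 155.9900665283203), 89.99789428710938)
 tail -78.70578260629482 y [-30.50825772  39.33098189]
 grip 5897 0.07484577610503365 ((553.7799072265625, -254.77133178710938), (58.836326599121094, 36.46395492553711), 73.7374496459961)
top 806 unit z 0.039566497440807424 rect ((-0.2536163330078125, 0.016185760498046875), (59.80189514160156, 155.4000244140625), 89.96829223632812)
 tail -81.44223660498558 y [-30.88887651  38.11860296]
 grip 13 0.07466607161320948 ((554.03955078125, -231.1766815185547), (30.151485443115234, 7.212945938110352), 6.985823154449463)
```

View pics/cc.png

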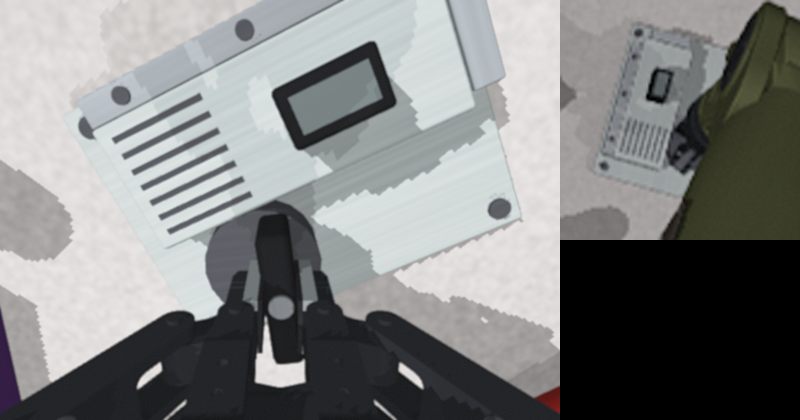

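The wrist view shows the disc's lobe touching the unit's side at (262,205), with the bar tilted a few degrees in the fingers. I measure the bar angle.

```bash
cat > b.py <<'E'
from h import *
s=snap("wrist");w=cloud(s);Z=w[...,2]
c=np.array([.5495,-.254])
st=arm.read_state();M=R.from_rotvec(st["tool_rot"]).as_matrix();ty=M[:2,1]/np.hypot(*M[:2,1]);tx=np.array([ty[1],-ty[0]])
d=(w[...,:2]-c)@np.c_[tx,ty]*1000
g=(abs(Z-.075)<.0025)&(abs(d[...,1])<22)&(abs(d[...,0])<36)
for sg in(1,-1):
  xs=[]
  for x in np.arange(-32,33,4):
    q=d[g&(abs(d[...,0]-x)<2),1]
    if len(q)>8: xs.append((x,*np.percentile(q,[2,98]).round(1),len(q)))
print(xs)
# disc: dark points at z ~.038
a=(abs(Z-.0375)<.003)&(np.hypot(d[...,0],d[...,1])<45)&(s["color"].max(-1)<115)
ex=np.array([np.cos(np.radians(-17)),np.sin(np.radians(-17))]);ey=np.array([-ex[1],ex[0]])
j=(w[a][:,:2]-[.598,-.202])@np.c_[ex,ey]*1000
k=j[np.hypot(j[:,0]+32,j[:,1]+64)<42]
(c0,r0)=cv2.minEnclosingCircle(k.astype(np.float32));print("disc",len(k),c0,r0,"ymax",np.percentile(k[:,1],99))
lo=np.array(c0)-[-32,-64];print("cam from disc",np.arctan2(-lo[0],-lo[1]))
E
python3 b.py
```

```text
[(np.int64(-32), np.float64(-4.7), np.float64(2.9), 24), (np.int64(-28), np.float64(-8.4), np.float64(3.9), 359), (np.int64(-24), np.float64(-8.5), np.float64(4.7), 336), (np.int64(-20), np.float64(-7.8), np.float64(4.9), 321), (np.int64(-16), np.float64(-7.4), np.float64(5.5), 315), (np.int64(-12), np.float64(-11.6), np.float64(12.8), 508), (np.int64(-8), np.float64(-18.6), np.float64(20.0), 481), (np.int64(-4), np.float64(-5.6), np.float64(6.9), 330), (np.int64(0), np.float64(-5.3), np.float64(6.9), 264), (np.int64(4), np.float64(-5.6), np.float64(6.9), 217), (np.int64(8), np.float64(-5.7), np.float64(7.0), 240), (np.int64(12), np.float64(-3.8), np.float64(7.0), 224), (np.int64(16), np.float64(-3.3), np.float64(7.5), 215), (np.int64(20), np.float64(-3.0), np.float64(7.6), 199), (np.int64(24), np.float64(-2.1), np.float64(10.2), 224), (np.int64(28), np.float64(-1.7), np.float64(9.9), 98)]
disc 4121 (-38.95185852050781, -55.518470764160156) 34.77244186401367 ymax -23.605089850543763
cam from disc 2.454986218158812
```

{"op": "send_rows", "data": {
  "linear": [
    [0,0,0],
    [0,0,0]
  ],
  "turn": [
    [0,0,0.6],
    [0,0,0.6]
  ]
}}

```text
time: 23.8
position: [0.5519, -0.2527, 0.0551]
tool_rot: [2.815, 1.391, 0.004]
force: [2.2, 1.4, 4.4]
opening: 0.0128
grip_force: 71.5
```

```bash
python3 c.py; python3 b.py
```

```text
cam est 1.927227260914327 force [2.2 1.4 4.4] torque [ 0.23 -0.51  1.69] 23.8 2.107509523630142
[(np.int64(-32), np.float64(-3.6), np.float64(4.9), 18), (np.int64(-28), np.float64(-6.6), np.float64(5.7), 367), (np.int64(-24), np.float64(-6.7), np.float64(6.1), 337), (np.int64(-20), np.float64(-6.3), np.float64(6.5), 315), (np.int64(-16), np.float64(-6.4), np.float64(6.6), 320), (np.int64(-12), np.float64(-11.5), np.float64(13.3), 515), (np.int64(-8), np.float64(-18.3), np.float64(20.2), 480), (np.int64(-4), np.float64(-5.1), np.float64(7.1), 330), (np.int64(0), np.float64(-5.4), np.float64(7.2), 271), (np.int64(4), np.float64(-5.5), np.float64(7.2), 215), (np.int64(8), np.float64(-5.5), np.float64(7.2), 264), (np.int64(12), np.float64(-4.7), np.float64(7.3), 240), (np.int64(16), np.float64(-4.8), np.float64(7.4), 243), (np.int64(20), np.float64(-4.4), np.float64(7.8), 238), (np.int64(24), np.float64(-4.0), np.float64(8.4), 240), (np.int64(28), np.float64(-3.6), np.float64(8.2), 114)]
disc 4262 (-38.38325119018555, -53.816978454589844) 32.83649826049805 ymax -23.610194145860977
cam from disc 2.581662405671926
```

{"op": "send_rows", "data": {
  "linear": [
    [0,0,0],
    [0,0,0],
    [0,0,0],
    [0,0,0]
  ],
  "turn": [
    [0,0,0],
    [0,0,0],
    [0,0,0],
    [0,0,0]
  ],
  "fingers": 0.6
}}

```text
time: 24.25
position: [0.5496, -0.2526, 0.0536]
tool_rot: [-2.821, -1.381, 0.001]
force: [0.0, -0.4, -0.0]
opening: 0.0343
grip_force: 0.0
```

```bash
python3 c.py; python3 b.py
```

```text
cam est 1.9343127506551097 force [ 0.  -0.4 -0. ] torque [-0.03 -0.03  0.01] 24.25 0.008506482699885964
[(np.int64(-32), np.float64(-4.1), np.float64(4.5), 22), (np.int64(-28), np.float64(-6.7), np.float64(5.4), 374), (np.int64(-24), np.float64(-7.1), np.float64(5.8), 338), (np.int64(-20), np.float64(-6.8), np.float64(6.2), 331), (np.int64(-16), np.float64(-6.5), np.float64(6.3), 327), (np.int64(-12), np.float64(-21.5), np.float64(21.4), 493), (np.int64(-8), np.float64(-17.9), np.float64(16.3), 347), (np.int64(-4), np.float64(-17.9), np.float64(16.2), 369), (np.int64(0), np.float64(-17.9), np.float64(16.2), 328), (np.int64(4), np.float64(-18.0), np.float64(16.3), 266), (np.int64(8), np.float64(-17.9), np.float64(16.2), 306), (np.int64(12), np.float64(-4.6), np.float64(8.4), 265), (np.int64(16), np.float64(-4.4), np.float64(8.5), 270), (np.int64(20), np.float64(-4.0), np.float64(9.0), 255), (np.int64(24), np.float64(-3.6), np.float64(9.1), 248), (np.int64(28), np.float64(-3.1), np.float64(8.7), 113)]
disc 5381 (-36.98269271850586, -56.12199020385742) 34.31614303588867 ymax -23.720341718284327
cam from disc 2.5776317118145524
```

{"op": "send_rows", "data": {
  "linear": [
    [0,0,0.5],
    [0,0,1],
    [0,0,1],
    [0,0,1],
    [0,0,1],
    [0,0,0.5],
    [0,0,0]
  ],
  "turn": [
    [0,0,0],
    [0,0,0],
    [0,0,0],
    [0,0,0],
    [0,0,0],
    [0,0,0],
    [0,0,0]
  ]
}}

```text
time: 25.0
position: [0.5514, -0.2532, 0.1561]
tool_rot: [2.819, 1.381, 0.003]
force: [-0.5, 0.9, -0.9]
opening: 0.0341
grip_force: 0.0
```

Run:
```python
from h import *
st=arm.read_state();print(st["position"],st["time"])
s=snap("wrist");np.savez("w5.npz",**s);cv2.imwrite("pics/w5.png",s["color"]);w=cloud(s);Z=w[...,2]
ex=np.array([np.cos(np.radians(-17)),np.sin(np.radians(-17))]);ey=np.array([-ex[1],ex[0]])
a=(w[...,:2]-[.598,-.202])@np.c_[ex,ey]*1000
g=(abs(Z-.075)<.004)&(np.hypot(a[...,0]+32,a[...,1]+64)<38)
r=cv2.minAreaRect(a[g].astype(np.float32));print("bar",g.sum(),r)
p=a[g]-a[g].mean(0);_,_,V=np.linalg.svd(p,full_matrices=False);print("bar dir in jig rad",np.arctan2(V[0,1],V[0,0]),a[g].mean(0))
img=s["color"].astype(int).max(-1)
for x in range(-75,80,15):
  k=(abs(a[...,0]-x)<3)&(Z>.032)&(Z<.045)&(abs(a[...,1])<60)
  if k.sum()>5: 
    y=a[k][:,1]; kk=y>-33.5 ; print(x,k.sum(),np.percentile(y,[1,99]).round(1), np.median(Z[k][(y<28)&(y>-28)]).round(4), np.median(Z[k][(y>36)]).round(4))
m=(Z>.036)&(Z<.042)&(abs(a[...,1])<28)&(abs(a[...,0])<75)
A=np.c_[a[m],np.ones(m.sum())];print("unit plane slopes/mm",np.linalg.lstsq(A,Z[m]*1000,rcond=None)[0])
```

```text
[ 0.55141832 -0.25320767  0.1561273 ] 25.0
bar 1654 ((-30.288896560668945, -63.61743927001953), (59.716129302978516, 14.027376174926758), 73.20208740234375)
bar dir in jig rad -1.86399309367703 [-29.72102037 -62.05186649]
-75 858 [-30.8  45.1] 0.0391 0.0381
-60 1072 [-58.7  45. ] 0.0393 0.039
-45 1160 [-58.5  44.9] 0.0393 0.0379
-30 982 [-37.4  45.1] 0.0392 0.038
-15 1081 [-59.   45.1] 0.0389 0.0378
0 834 [-30.9  45.3] 0.0389 0.0389
15 645 [-31.1  45.4] 0.0389 0.0378
30 652 [-31.1  45.5] 0.039 0.0379
45 802 [-31.   45.5] 0.0388 0.0378
60 1024 [-30.8  45.1] 0.0388 0.0378
75 843 [-31.1  31.2] 0.0388 nan
unit plane slopes/mm [-3.69433083e-03 -7.79128547e-04  3.90130967e+01]
  return _methods._mean(a, axis=axis, dtype=dtype,
  ret = ret.dtype.type(ret / rcount)
```

View pics/w5.png

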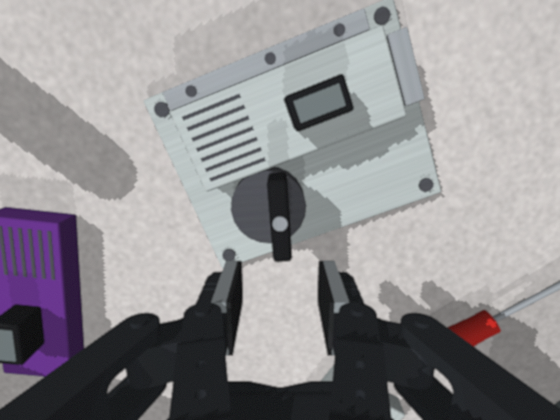

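The view shows the unit flush on the fence, the disc at (268,205) against its side, and the bar at knob angle ≈1.86. My back-off eased it. I re-grip aligned, turn on, and release without backing off.

{"op": "send_rows", "data": {
  "linear": [
    [-0.05,-0.03,-1],
    [0,0,-1],
    [0,0,-1],
    [0,0,-1],
    [0,0,-0.8],
    [0,0,-0.2],
    [0,0,0]
  ],
  "turn": [
    [0,0,0.5],
    [0,0,0.5],
    [0,0,0],
    [0,0,0],
    [0,0,0],
    [0,0,0],
    [0,0,0]
  ]
}}

```text
time: 25.75
position: [0.5481, -0.2527, 0.0527]
tool_rot: [-2.769, -1.479, 0.003]
force: [-0.2, -0.5, -0.1]
opening: 0.0342
grip_force: 0.0
```

{"op": "send_rows", "data": {
  "linear": [
    [0,0,0],
    [0,0,0],
    [0,0,0],
    [0,0,0],
    [0,0,0]
  ],
  "turn": [
    [0,0,0],
    [0,0,0],
    [0,0,0],
    [0,0,0],
    [0,0,0]
  ],
  "fingers": 1
}}

```text
time: 26.25
position: [0.5509, -0.2543, 0.0551]
tool_rot: [2.768, 1.479, 0.003]
force: [3.9, -2.8, -4.0]
opening: 0.0128
grip_force: 60.7
```

```bash
cat > d.py <<'E'
from h import *
st=arm.read_state();M=R.from_rotvec(st["tool_rot"]).as_matrix();ty=M[:2,1]/np.hypot(*M[:2,1]);tx=np.array([ty[1],-ty[0]])
tool=np.radians(73)-np.arctan2(ty[1],ty[0])
s=snap("wrist");w=cloud(s);Z=w[...,2];d=(w[...,:2]-[.55,-.2537])@np.c_[tx,ty]*1000
g=(abs(Z-.075)<.0025)&(abs(d[...,1])<12);P=[]
for x in(-24,-20,-16,16,20,24):
    q=d[g&(abs(d[...,0]-x)<2),1]; P.append((x,np.percentile(q,[2,98]).mean()))
sl=np.polyfit(*np.array(P).T,1)[0]
print("tool",tool,"knob",tool-sl,"torque",st["torque"].round(2),"F",st["force"].round(1),"grip",st["grip_force"],"pos",st["position"].round(4),st["time"])
E
python3 d.py
```

```text
tool 1.8635643337017997 knob 1.8642791678770338 torque [-0.51 -0.62  0.03] F [ 3.9 -2.8 -4. ] grip 60.745121240615845 pos [ 0.5509 -0.2543  0.0551] 26.25
```

{"op": "send_rows", "data": {
  "linear": [
    [0,0,0],
    [0,0,0],
    [0,0,0]
  ],
  "turn": [
    [0,0,-0.7],
    [0,0,-0.7],
    [0,0,0]
  ]
}}

```text
time: 26.6
position: [0.5507, -0.2543, 0.0552]
tool_rot: [2.834, 1.347, 0.002]
force: [2.8, -4.5, -2.1]
opening: 0.0124
grip_force: 87.0
```

```bash
python3 d.py
```

```text
tool 1.957325211794392 knob 1.8952144820244121 torque [-0.75 -0.51  2.29] F [ 2.8 -4.5 -2.1] grip 86.97815174236894 pos [ 0.5507 -0.2543  0.0552] 26.6
```

{"op": "send_rows", "data": {
  "linear": [
    [0,0,0],
    [0,0,0],
    [0,0,0]
  ],
  "turn": [
    [0,0,-0.7],
    [0,0,-0.7],
    [0,0,0]
  ]
}}

```text
time: 26.95
position: [0.5509, -0.2554, 0.0552]
tool_rot: [2.897, 1.202, 0.001]
force: [4.5, -7.8, -4.8]
opening: 0.0126
grip_force: 65.1
```

```bash
python3 d.py
```

```text
tool 2.058247146343131 knob 2.0261371021015333 torque [-1.56 -0.61  0.76] F [ 4.5 -7.8 -4.8] grip 65.06531149847433 pos [ 0.5509 -0.2554  0.0552] 26.95
```

{"op": "send_rows", "data": {
  "linear": [
    [0,0,0],
    [0,0,0],
    [0,0,0]
  ],
  "turn": [
    [0,0,-0.5],
    [0,0,-0.4],
    [0,0,0]
  ]
}}

```text
time: 27.3
position: [0.5508, -0.2555, 0.0552]
tool_rot: [2.932, 1.113, 0.001]
force: [3.2, -7.6, -3.8]
opening: 0.0125
grip_force: 78.4
```

```bash
python3 d.py
```

```text
tool 2.11964001088191 knob 2.059922975347852 torque [-1.48 -0.57  1.47] F [ 3.2 -7.6 -3.8] grip 78.4033645800082 pos [ 0.5508 -0.2555  0.0552] 27.3
```

{"op": "send_rows", "data": {
  "linear": [
    [0,0,0],
    [0,0,0],
    [0,0,0],
    [0,0,0]
  ],
  "turn": [
    [0,0,0],
    [0,0,0],
    [0,0,0],
    [0,0,0]
  ],
  "fingers": 0.6
}}

```text
time: 27.75
position: [0.549, -0.253, 0.0542]
tool_rot: [-2.938, -1.111, 0.0]
force: [0.9, 0.0, -0.3]
opening: 0.0343
grip_force: 0.0
```

{"op": "send_rows", "data": {
  "linear": [
    [0,0,0.5],
    [0,0,1],
    [0,0,1],
    [0,0,1],
    [0,0,1],
    [0,0,1],
    [0,0,0.5],
    [0,0,0]
  ],
  "turn": [
    [0,0,0],
    [0,0,0],
    [0,0,0],
    [0,0,0],
    [0,0,0],
    [0,0,0],
    [0,0,0],
    [0,0,0]
  ]
}}

```text
time: 28.55
position: [0.5503, -0.2537, 0.1761]
tool_rot: [2.936, 1.11, 0.004]
force: [0.3, 0.2, -1.3]
opening: 0.0339
grip_force: 0.0
```

```bash
cat > e.py <<'E'
from h import *
st=arm.read_state();print(st["position"],st["time"])
s=snap("wrist");cv2.imwrite("pics/w6.png",s["color"]);w=cloud(s);Z=w[...,2]
ex=np.array([np.cos(np.radians(-17)),np.sin(np.radians(-17))]);ey=np.array([-ex[1],ex[0]])
a=(w[...,:2]-[.598,-.202])@np.c_[ex,ey]*1000
g=(abs(Z-.075)<.004)&(np.hypot(a[...,0]+32,a[...,1]+64)<38)
p=a[g]-a[g].mean(0);_,_,V=np.linalg.svd(p,full_matrices=False);print("bar",g.sum(),np.arctan2(V[0,1],V[0,0]),cv2.minAreaRect(a[g].astype(np.float32)))
for x in range(-75,80,30):
  k=(abs(a[...,0]-x)<3)&(Z>.034)&(Z<.045)&(abs(a[...,1])<60)
  y=a[k][:,1];print(x,np.percentile(y,[1,99]).round(1))
for y in(-20,0,20):
  k=(abs(a[...,1]-y)<3)&(Z>.034)&(Z<.045)&(a[...,0]<-20);print("tail",y,np.percentile(a[k][:,0],1) if k.sum() else None)
m=(Z>.036)&(Z<.042)&(abs(a[...,1])<28)&(abs(a[...,0])<75);A=np.c_[a[m],np.ones(m.sum())];print("plane",np.linalg.lstsq(A,Z[m]*1000,rcond=None)[0].round(4))
E
python3 e.py
```

```text
[ 0.55034544 -0.25370522  0.17612517] 28.55
bar 1438 -2.0501259652034918 ((-30.28297996520996, -63.58964157104492), (59.52130126953125, 14.032264709472656), 62.44936752319336)
-75 [-31.  45.]
-45 [-58.8  45. ]
-15 [-59.   44.9]
15 [-31.1  45.5]
45 [-31.   45.3]
75 [-31.1  31.4]
tail -20 -78.62147623286623
tail 0 -78.6037845695233
tail 20 -78.68278703888322
plane [-3.30000e-03  2.00000e-04  3.90091e+01]
```

View pics/w6.png

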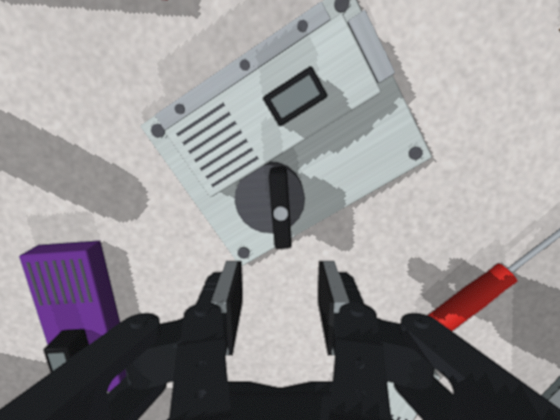

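The last view shows the unit flush on the fence and the stop, and the lobe at (268,195) on its side. The knob held at about 2.05 rad after release, and the gripper is clear.

```bash
python3 -c "
from plant import arm
print(arm.finish_job())"
```

```text
the job is handed in; nothing more can be done
None
```

The unit is out from under the riser, seated in the jig against the fence and end stop, and clamped. The knob was at about 2.05 rad and held there after release, and the job was handed in at about 29 s with no verdict returned.

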